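Open the oily-waste bin with its lever

ROBOT

A 7-joint arm with a two-finger parallel gripper is mounted at the origin on the work surface. World frame = base frame: x ahead of the robot, y to its left, z up, the work surface at z = 0. Lengths are in mm, angles in degrees, forces in N, time in s.
With the tool pointing down it reaches from about 425 to 1025 mm from the base axis. Payload 9.4 kg.
Tool frame: the origin (TCP) lies between the finger pads; the fingertips stand 8 mm ahead of it and the grasp point (between the pads) lies 11 mm behind it (finger_overhang is the distance from the TCP to the fingertips, in mm); z points along the fingers, y is the line along which they close (so a half turn about z gives the same grasp; the last joint's range is limited). The gripper opens to 93 mm and grips with 3 to 60 N. Pads are 15 mm wide; open, the fingers measure 128 mm over their backs; the gripper's body (75 mm by 188 mm) begins 65 mm behind the grasp point.
Start: joints at [-80.713, 34.337, -0.143, 91.639, 0.103, 54.024, -4.572], TCP at [171.494, 704.425, 226.618] pointing down, gripper open.
Joint ranges: [-147.43, 147.43], [-19.82, 112.94], [-74.19, 73.91], [6.32, 146.72], [-59.91, 239.91], [6.04, 106.73], [-150.56, 150.56]. Speed limits (degrees/s): [127.2, 127.2, 172.46, 172.46, 180, 180, 180].

INTERFACE

Orientations are given as [roll, pitch, yaw] about the fixed x, y, z axes, in that order (R = Rz(yaw) Ry(pitch) Rx(roll)).
In Python, from bench import get_obs, snapshot, hand_in, finger_overhang gives the robot as it stands.
- The arm moves only by the tool drive_tool, never from a script. Its argument "increments" is a list of rows, each an object with "translation": the shift along the tool's x, y, z in m, a list of three; "roll": the turn about the tool's z in rad. A call has 1 to 20 rows; each row shifts and turns the commanded pose from where the row before left it, along the tool's axes as they then stand; what a row does not reach is not made up. A row lasts 1/12 s, in which the tool goes at most 41.7 mm and 7.16 degrees, less where a joint would pass 70% of its speed; a pose out of reach is approached as far as the arm can. A call with a gripper value outside its range is refused whole. "jaw" is the closure, from -1 (fully open) to 1 (shut), set as the call begins (left out, the last holds). The fingers move at their own pace and stop on an object; the grip force is fixed at half the most. Time passes only in rows, so rows that do not move let the fingers close. It gives the time, the measured TCP pose, the force, the opening and the grip force at its end, in the units of the state.
- get_obs(): the state, without advancing time (a new reading comes with each control period).
- snapshot(name): name is "scene" or "top"; returns a dict with "img" (480x640x3 uint8, red, green, blue), "range_z" (480x640 float32, mm along the optical axis (not along the pixel's ray), 0 where there is no reading), "intrinsics" (3x3 intrinsics, pixels), "extrinsics" (4x4, takes a point from camera to world coordinates). Camera axes: x right, y down, z forward; pixel columns grow to the right and rows downward; lengths in mm; the calibration is good to about 2 mm. A picture is of the moment at which its call begins.
- hand_in(): hands the job in; it is judged then, once.
The state is a dict: "clock": time; "joints": joint angles; "joint_velocities": joint speeds; "effort": joint torques, N m; "tool_pos": TCP position; "tcp_rot": TCP orientation; "contact_force": force on the tool from outside, world axes, zero at the start; "ft_torque": the same for the moment, N m; "opening": opening from 0.0 (shut) to 1.0 (fully open); "grip_force": force on a finger pad.
Only numpy, scipy, OpenCV 4.12 (cv2) and the standard library are available. Lean on these libraries where they do the work, as an engineer would, in place of code of your own. Each camera call takes 0.05 s, during which the arm holds its last target. There are 200 camera calls.

TASK

The carver's hands are full of oily waste: open the red bin on the bench for him. With the fingertips, push the brass bolt back by its black knob until the bolt is all the way off the lid, then press the yellow pad of the lever down smoothly, as far as it goes, so that the heavy lid swings up, and finish while still holding the pad down with the lid standing open. Let the lever raise the lid (do not lift the lid itself), and leave the finish tin, the mallet and the gouge where they are.

Things in the scene. Friction and masses are not known exactly. Their poses are not given: they have to be found in the camera images.
- bin: fixed red waste bin, tub 200 x 180 mm, 111 mm high. Origin: centre of its underside, on the bench. -x is its front (robot side), +x the lid's hinge, z up. In this frame (m) the lever's pivot pin, along y, is at (-0.035, -0.130, 0.121), beside the tub between grey cheeks up to z 0.134; the bolt's grey bracket, 50 mm wide at y 0.035, runs from the front wall to x -0.178, top at z 0.125
- knob (a point): centre (half-way up) of the bolt's upright black knob, 18 mm across, standing 36 mm above the brass bolt bar and ending 20 mm above this point. The bar (22 mm wide, top 20 mm below this point) lies over the lid's front edge and slides, knob and all, along the bin's -x axis
- bolt (a joint): how far the bolt is drawn back towards the bin's -x (m): starts between 0 and 0.010, its tongue 25 mm less this value over the lid, and the bolt locks the lid shut; off the lid from 0.025; 0.045 is the stop. About 2 N of friction; it stays where it is left
- pad (a point): centre of the top face of the yellow pad (60 mm long, 46 mm wide, 14 mm thick) at the free end of the lever's long arm. It lies 240 mm out from the pivot along the lever and 9 mm above the lever's centre line, and moves with the lever
- lever (a joint): lever angle about its pivot (rad): 0 at rest, long arm 0.25 rad above level (pad 190 mm over the bench); grows as the pad is pressed; stop at 0.58, long arm 0.33 rad below level (pad 52 mm over the bench). The 70 mm short arm's roller lifts a tab of the lid. Pressing takes 6 to 15 N at first, 3 to 9 N near the stop; let go, the lever swings back
- lid: the heavy red lid, 210 (front to back) x 190 x 8 mm, with a 4 mm dark plate on top; shut, its top is 120 mm over the bench (124 mm at the dark plate). Origin: mid-underside, over the bin's centre when shut; z is its upper face's normal. It turns about a hinge along y at the bin's back; tilted 0 shut, about 0.6 rad with the lever fully down; it falls shut of itself
- tin: loose finish tin, 68 mm across, 85 mm tall, origin at the centre of its underside; leave alone
- mallet: loose carver's mallet standing on its head, 88 mm across, 200 mm tall, origin at the centre of its underside; leave alone
- gouge: loose wooden-handled gouge lying on the bench, about 200 mm long, along its own x; leave alone

How it is judged (in metres and radians):
On the way, in this order (a step that is already met when the one before it is completed fails the run):
1. the bolt is pushed clear of the lid while the lid is still shut (value of joint bolt above 0.03 m and angle between lid's own z axis and vertical below 0.05 rad), for 0.1 s.
2. the fingers press the lever down and the lid rises (value of joint lever above 0.45 rad and angle between lid's own z axis and vertical above 0.42 rad and contact force between the fingers and lever above 1 N), for 0.3 s.
At the end, for the whole second after the job is handed in: the bolt is off the lid (drawn at least 30 mm), the fingers hold the lever down (at least 0.45 rad, more than 1 N), and the lid rests open on the lever (0.42 to 0.80 rad), still, with no part of the robot touching it (all of step 2 and value of joint bolt above 0.03 m and angle between lid's own z axis and vertical below 0.8 rad and contact force between each of the fingers, the arm and lid below 0.5 N and angular speed of lid below 0.1 rad/s); the arm keeps its last pose, push and grip.
It fails at once if the lid is lifted or propped by the robot itself instead of by the lever (angle between lid's own z axis and vertical above 0.06 rad and contact force between any of the fingers, the arm and lid above 2 N).
It fails at once if the lid is flung up instead of raised smoothly (angular speed of lid above 2 rad/s).
It fails at once if the tin is moved or lifted (distance of tin from where it was at the start of the episode above 0.02 m).
It fails at once if the mallet is moved or lifted (distance of mallet from where it was at the start of the episode above 0.02 m).
It fails at once if the gouge is moved or lifted (distance of gouge from where it was at the start of the episode above 0.02 m).
It also fails if it takes over 45 s, if anything falls off the work surface, if the arm or the gripper's body presses on something with over 40 N, if the wrist force passes 120 N, or if a joint passes its speed limit or range.

## Working session

There is one attempt and no reset: what is moved stays moved. The work goes in short steps, Python scripts to look and compute and a tool call to move; the robot and the scene stay as the last step left them, time stands still between calls to the robot, and variables do not carry over. Pictures are saved under pics/ and viewed, at most 10 in all, crops included, and the job is handed in when it is done.

Besides the shell and the picture viewer there is one more tool, called as a command line: name --argument value ..., lists and objects as JSON in quotes. drive_tool: Moves the arm, as the interface text tells. Its arguments: {"type":"object","properties":{"increments":{"type":"array","items":{"type":"object","properties":{"translation":{"type":"array","items":{"type":"number"}},"roll":{"type":"number"}}}},"jaw":{"type":"number"}},"required":["increments"]}

```bash
mkdir -p pics; cat > h.py <<'E'
import numpy as np,cv2
from bench import *
def cloud(s):
    z=s["range_z"];K=s["intrinsics"];T=s["extrinsics"]
    v,u=np.mgrid[:480,:640]
    p=np.stack([(u-K[0,2])/K[0,0]*z,(v-K[1,2])/K[1,1]*z,z],-1)
    w=p@T[:3,:3].T+T[:3,3]; w[z<=0]=np.nan
    return w
E
python3 - <<'E'
from h import *
o=get_obs();print({k:np.round(v,2) for k,v in o.items()},finger_overhang)
for n in("scene","top"):
    s=snapshot(n);cv2.imwrite(f"pics/{n}.png",s["img"][...,::-1]);np.savez(f"{n}.npz",**s);print(n,s["extrinsics"].round(2).tolist())
E
```

```text
{'clock': np.float64(0.0), 'joints': array([-80.71,  34.39,  -0.15,  91.68,   0.1 ,  54.02,  -4.57]), 'joint_velocities': array([ 0.05, -0.02,  0.06,  0.02, -0.06, -0.05,  0.  ]), 'effort': array([ 0.000e+00, -7.651e+01,  1.500e+00, -2.524e+01, -5.000e-02,
        2.000e-02,  0.000e+00]), 'tool_pos': array([171.37, 704.  , 225.77]), 'tcp_rot': array([-1.7991e+02,  1.0000e-02,  1.6632e+02]), 'contact_force': array([-0.41, -0.2 ,  0.47]), 'ft_torque': array([0.05, 0.01, 0.  ]), 'grip_force': np.float64(0.0), 'opening': np.float64(0.99)} 8.0
scene [[0.85, 0.34, -0.41, 1012.66], [0.53, -0.52, 0.67, -587.36], [0.02, -0.79, -0.62, 682.19], [0.0, 0.0, 0.0, 1.0]]
top [[0.01, -0.99, 0.11, 551.62], [-1.0, -0.01, -0.02, 44.66], [0.02, -0.11, -0.99, 861.1], [0.0, 0.0, 0.0, 1.0]]
```

View pics/scene.png

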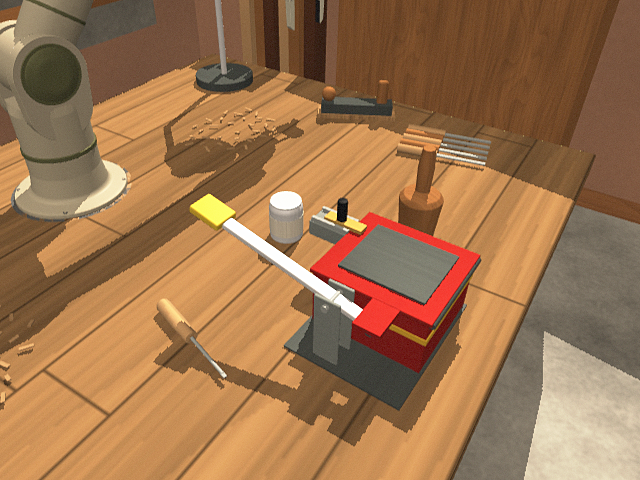

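View pics/top.png

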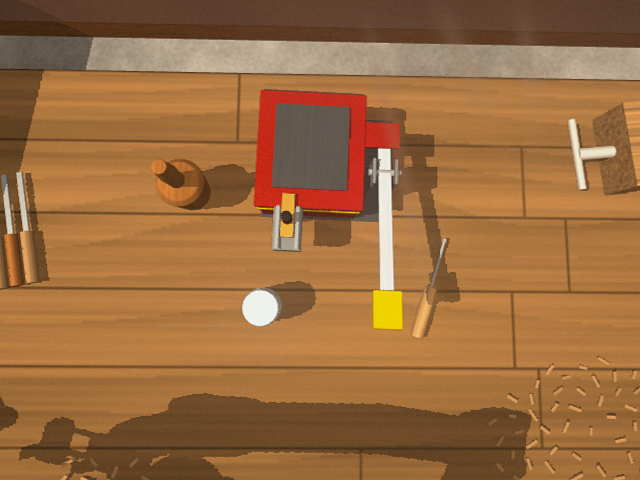

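The scene view has the pad at about (212,211), the knob at (342,210), the tin at (286,217) and the mallet at (425,195). In the top view the pad is at (388,310), the knob at (287,217), the tin at (262,307), the mallet at (180,183) and the gouge at (430,290). Next I'll measure them in both views.

```bash
cat > m.py <<'E'
from h import *
def comp(m,near):
    n,l,st,c=cv2.connectedComponentsWithStats(m.astype(np.uint8))
    i=1+np.argmin([np.hypot(*(c[k]-near))+(1e3 if st[k,4]<25 else 0) for k in range(1,n)])
    return l==i,c[i],st[i]
def run(S,near):
    R={}
    for n in S:
        s=S[n];w=cloud(s);h=cv2.cvtColor(s["img"],cv2.COLOR_RGB2HSV);H,Sa,V=[h[...,i].astype(int) for i in range(3)]
        masks=dict(pad=(abs(H-27)<4)&(Sa>200)&(V>120),knob=(V<45),red=((H<5)|(H>175))&(Sa>200)&(V>120),tin=(Sa<60)&(V>150))
        for k,m in masks.items():
            if k not in near[n]:continue
            q,c,st=comp(m,near[n][k]);p=w[cv2.erode(q.astype(np.uint8),np.ones((3,3)))>0] if k!='knob' else w[q]
            p=p[np.isfinite(p[:,0])]
            print(n,k,c.round(1),st,'med',np.median(p,0).round(1),'lo',np.percentile(p,3,0).round(1),'hi',np.percentile(p,97,0).round(1))
            R[n,k]=(q,c,p)
    return R
def ray(s,c):
    d=np.linalg.inv(s["intrinsics"])@[c[0],c[1],1];return s["extrinsics"][:3,3],s["extrinsics"][:3,:3]@d/np.linalg.norm(d)
def tri(S,R,k):
    A=0;b=0
    for n in S:
        o,d=ray(S[n],R[n,k][1]);P=np.eye(3)-np.outer(d,d);A=A+P;b=b+P@o
    return np.linalg.solve(A,b)
NEAR={'scene':dict(pad=(212,211),knob=(342,210),tin=(286,217),red=(370,260)),'top':dict(pad=(388,310),knob=(287,217),tin=(262,307),red=(300,200))}
E
python3 - <<'E'
from m import *
S={n:dict(np.load(n+".npz")) for n in("scene","top")}
R=run(S,NEAR)
for k in("pad","knob"):print(k,tri(S,R,k).round(1))
w=cloud(S['top']);o=R['top','red'];
P=o[2];P=P[(P[:,2]>112)&(P[:,2]<130)]
# bin axis: lever line pad + lid rect + gouge
r=cv2.minAreaRect(P[:,:2].astype(np.float32));print('lid rect',r)
g=R['top','pad'][2];print('pad rect',cv2.minAreaRect(g[:,:2].astype(np.float32)))
for nm,x0,y0,x1,y1 in(('mallet',150,155,210,210),('gouge',408,235,452,340),('tin',240,285,285,328),('knobarea',270,190,305,255)):
    q=w[y0:y1,x0:x1].reshape(-1,3);q=q[q[:,2]>8];print(nm,np.percentile(q,1,0).round(0),np.percentile(q,99,0).round(0))
E
```

```text
Traceback (most recent call last):
  File "m.py", line 13, in run
    q,c,st=comp(m,near[n][k]);p=w[cv2.erode(q.astype(np.uint8),np.ones((3,3)))>0] if k!='knob' else w[q]
           ~~~~^^^^^^^^^^^^^^
  File "m.py", line 4, in comp
    i=1+np.argmin([np.hypot(*(c[k]-near))+(1e3 if st[k,4]<25 else 0) for k in range(1,n)])
        ~~~~~~~~~^^^^^^^^^^^^^^^^^^^^^^^^^^^^^^^^^^^^^^^^^^^^^^^^^^^^^^^^^^^^^^^^^^^^^^^^^
ValueError: attempt to get argmin of an empty sequence
```

```bash
python3 - <<'E'
from m import *
for n in("scene","top"):
    s=np.load(n+".npz");h=cv2.cvtColor(s["img"],cv2.COLOR_RGB2HSV)
    for k,(x,y) in NEAR[n].items():print(n,k,h[y,x],s["img"][y,x])
E
sed -i 's/(abs(H-27)<4)&(Sa>200)/(abs(H-27)<5)\&(Sa>180)/' m.py
cat > r.py <<'E'
from m import *
S={n:dict(np.load(n+".npz")) for n in("scene","top")}
R=run(S,NEAR)
for k in("pad","knob"):print(k,tri(S,R,k).round(1))
w=cloud(S['top']);o=R['top','red'];
P=o[2];P=P[(P[:,2]>112)&(P[:,2]<130)]
r=cv2.minAreaRect(P[:,:2].astype(np.float32));print('lid rect',r)
g=R['top','pad'][2];print('pad rect',cv2.minAreaRect(g[:,:2].astype(np.float32)))
for nm,x0,y0,x1,y1 in(('mallet',150,155,210,210),('gouge',408,235,452,340),('tin',240,285,285,328),('knobarea',270,190,305,255)):
    q=w[y0:y1,x0:x1].reshape(-1,3);q=q[q[:,2]>8];print(nm,np.percentile(q,1,0).round(0),np.percentile(q,99,0).round(0))
E
python3 r.py
```

```text
scene pad [ 30 151 254] [254 252 104]
scene knob [135  41  25] [23 21 25]
scene tin [ 16  32 152] [152 143 133]
scene red [ 34  29 123] [121 123 109]
top pad [ 26 255 239] [239 211   0]
top knob [ 9 97 71] [71 52 44]
top tin [ 50   6 242] [238 242 236]
top red [  3 223 202] [202  42  25]
  return _methods._mean(a, axis=axis, dtype=dtype,
  ret = um.true_divide(
Traceback (most recent call last):
  File "r.py", line 3, in <module>
    R=run(S,NEAR)
  File "m.py", line 15, in run
    print(n,k,c.round(1),st,'med',np.median(p,0).round(1),'lo',np.percentile(p,3,0).round(1),'hi',np.percentile(p,97,0).round(1))
                                                               ~~~~~~~~~~~~~^^^^^^^
IndexError: index -1 is out of bounds for axis 0 with size 0
```

```bash
sed -i "s/(Sa>180)/(Sa>130)/; s/knob=(V<45)/knob=(V<(45 if n=='scene' else 60))/; s/if len(p)==0/&/; s/p=p\[np.isfinite(p\[:,0\])\]/p=p[np.isfinite(p[:,0])];p=p if len(p) else w[q]/" m.py; python3 r.py
```

```text
scene pad [212.6 209. ] [191 194  44  32 731] med [510.  -80.  188.1] lo [485.8 -98.  181.7] hi [533.7 -61.7 194.4]
scene knob [341.5 211.4] [337 200  11  22 174] med [657.9  74.8 148.9] lo [648.7  71.5 130. ] hi [663.2  80.5 166.8]
scene red [392.3 276.9] [ 310  212  170  125 4758] med [736.4   8.  120.6] lo [680.6 -96.9 118.8] hi [878.1 129.4 122.4]
scene tin [285.  205.6] [270 191  33  35 789] med [508.3 116.3  85.2] lo [480.8  96.8  66.4] hi [530.5 149.6  87.7]
top pad [387.2 309.5] [ 373  290   30   40 1112] med [506.4 -78.  188.4] lo [482.7 -97.6 181.6] hi [532.  -58.4 195. ]
top knob [288.  220.8] [284 218   8   5  13] med [645.9  77.7 153. ] lo [645.1  72.8 140.7] hi [651.8  83.1 165.7]
top red [316.6 151.1] [ 254   90  137  121 6212] med [782.5  17.  119.9] lo [679.6 -75.5 117.5] hi [877.8 130.8 122.3]
top tin [259.8 307.3] [ 242  289   37   37 1049] med [502.9 127.8  85.1] lo [477.1 102.7  82.7] hi [527.5 153.6  87.6]
pad [507.2 -78.2 185.8]
knob [651.2  79.7 143.8]
lid rect ((778.2656860351562, 21.229202270507812), (224.50869750976562, 206.47972106933594), 87.73857116699219)
pad rect ((507.5166931152344, -78.419921875), (41.82767868041992, 53.52616882324219), 87.7699966430664)
mallet [682. 235.  15.] [763. 315. 201.]
gouge [ 445. -222.   12.] [ 629. -155.   29.]
tin [472.  95.  23.] [534. 158.  88.]
knobarea [602.  52.  50.] [706. 111. 169.]
```

Both views agree: pad (507,-78,188), knob axis about (653,80) with its middle at z 148, and bin yaw about -2.3°. The pad height and knob offset match the text. I'll lift, turn the tool square to the bin and close the fingers.

drive_tool --increments '[{"translation":[0,0,-0.02],"roll":-0.05},{"translation":[0,0,-0.02],"roll":-0.05},{"translation":[0,0,-0.02],"roll":-0.05},{"translation":[0,0,-0.015],"roll":-0.05},{"translation":[0,0,0],"roll":0}]' --jaw 1

```text
clock: 0.52
tool_pos: [171.9, 705.6, 304.8]
tcp_rot: [179.7, 0.0, 177.9]
contact_force: [0.4, -0.2, 0.5]
opening: 0.689
grip_force: 0.0
```

drive_tool --increments '[{"translation":[-0.02,-0.023,0]},{"translation":[-0.02,-0.023,0]},{"translation":[-0.02,-0.023,0]},{"translation":[-0.02,-0.023,0]},{"translation":[-0.02,-0.023,0]},{"translation":[-0.02,-0.023,0]},{"translation":[-0.02,-0.023,0]},{"translation":[-0.02,-0.023,0]},{"translation":[-0.02,-0.023,0]},{"translation":[-0.02,-0.023,0]},{"translation":[-0.02,-0.023,0]},{"translation":[-0.02,-0.023,0]},{"translation":[-0.02,-0.023,0]},{"translation":[-0.02,-0.023,0]},{"translation":[-0.02,-0.023,0]},{"translation":[-0.02,-0.023,0]},{"translation":[-0.02,-0.023,0]},{"translation":[-0.02,-0.023,0]},{"translation":[-0.02,-0.023,0]},{"translation":[-0.02,-0.023,0]}]'

```text
validation failed for argument at $.in...
```

drive_tool --increments '[{"translation":[-0.02,-0.023,0],"roll":0},{"translation":[-0.02,-0.023,0],"roll":0},{"translation":[-0.02,-0.023,0],"roll":0},{"translation":[-0.02,-0.023,0],"roll":0},{"translation":[-0.02,-0.023,0],"roll":0},{"translation":[-0.02,-0.023,0],"roll":0},{"translation":[-0.02,-0.023,0],"roll":0},{"translation":[-0.02,-0.023,0],"roll":0},{"translation":[-0.02,-0.023,0],"roll":0},{"translation":[-0.02,-0.023,0],"roll":0},{"translation":[-0.02,-0.023,0],"roll":0},{"translation":[-0.02,-0.023,0],"roll":0},{"translation":[-0.02,-0.023,0],"roll":0},{"translation":[-0.02,-0.023,0],"roll":0},{"translation":[-0.02,-0.023,0],"roll":0},{"translation":[-0.02,-0.023,0],"roll":0},{"translation":[-0.02,-0.023,0],"roll":0},{"translation":[-0.02,-0.023,0],"roll":0}]' --jaw 1

```text
clock: 2.02
tool_pos: [515.5, 275.2, 300.7]
tcp_rot: [-180.0, -0.1, 177.7]
contact_force: [0.6, 0.8, 0.3]
opening: 0.006
grip_force: 0.0
```

drive_tool --increments '[{"translation":[-0.02,-0.021,0],"roll":0},{"translation":[-0.02,-0.021,0],"roll":0},{"translation":[-0.02,-0.021,0],"roll":0},{"translation":[-0.02,-0.021,0],"roll":0},{"translation":[-0.02,-0.021,0],"roll":0},{"translation":[-0.02,-0.021,0],"roll":0},{"translation":[-0.02,-0.021,0],"roll":0},{"translation":[-0.02,-0.021,0],"roll":0},{"translation":[-0.02,-0.016,0],"roll":0},{"translation":[0,0,0],"roll":0},{"translation":[0,0,0],"roll":0}]' --jaw 1

```text
clock: 2.93
tool_pos: [688.0, 84.4, 300.0]
tcp_rot: [-180.0, -0.1, 177.6]
contact_force: [-1.1, 1.0, -0.1]
opening: 0.008
grip_force: 0.0
```

Next I'll lower to about z 150 behind the knob, shifting 5 mm in -y and a few mm in +x.

drive_tool --increments '[{"translation":[-0.003,-0.005,0.02],"roll":0},{"translation":[0,0,0.025],"roll":0},{"translation":[0,0,0.025],"roll":0},{"translation":[0,0,0.025],"roll":0},{"translation":[0,0,0.025],"roll":0},{"translation":[0,0,0.02],"roll":0},{"translation":[0,0,0.01],"roll":0},{"translation":[0,0,0],"roll":0},{"translation":[0,0,0],"roll":0}]' --jaw 1

```text
clock: 3.68
tool_pos: [690.3, 81.7, 151.7]
tcp_rot: [180.0, -0.0, 177.8]
contact_force: [0.1, 0.1, -0.2]
opening: 0.006
grip_force: 0.0
```

```bash
python3 - <<'E'
from h import *
o=get_obs();print(o["tool_pos"],o["contact_force"])
s=snapshot("scene");cv2.imwrite("pics/s2.png",cv2.resize(s["img"][120:320,250:500,::-1],None,fx=3,fy=3))
E
```

```text
[690.31068343  81.67654108 151.68980147] [ 0.14047534  0.09557508 -0.16752409]
```

View pics/s2.png

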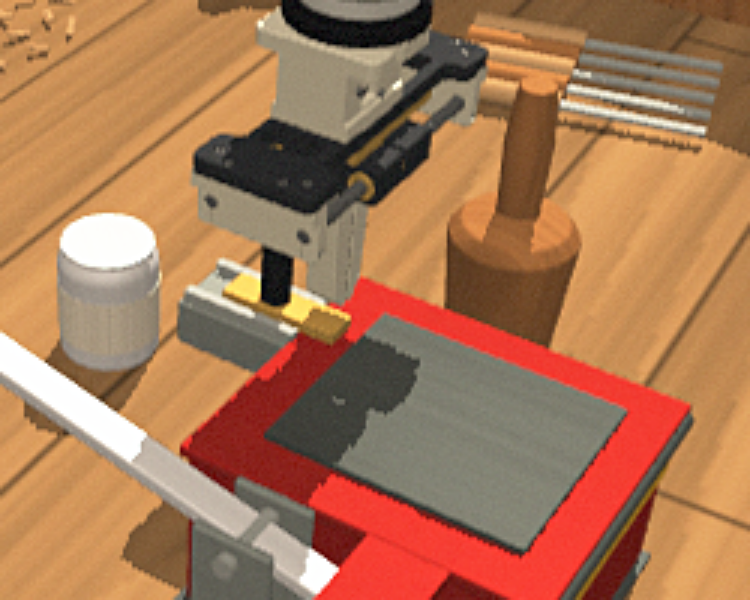

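The crop shows the closed fingers behind the knob, at about (335,290), over the lid's edge and clear of it. The knob is at (277,275). Now I'll push towards -x.

drive_tool --increments '[{"translation":[0.004,0,0.002],"roll":0},{"translation":[0.004,0,0],"roll":0},{"translation":[0.004,0,0],"roll":0},{"translation":[0.004,0,0],"roll":0},{"translation":[0.004,0,0],"roll":0},{"translation":[0.004,0,0],"roll":0},{"translation":[0.004,0,0],"roll":0},{"translation":[0.004,0,0],"roll":0},{"translation":[0.004,0,0],"roll":0},{"translation":[0.004,0,0],"roll":0},{"translation":[0.004,0,0],"roll":0},{"translation":[0.004,0,0],"roll":0},{"translation":[0.004,0,0],"roll":0},{"translation":[0,0,0],"roll":0}]' --jaw 1

```text
clock: 4.9
tool_pos: [637.6, 82.9, 149.6]
tcp_rot: [-180.0, -0.1, 177.8]
contact_force: [0.1, -0.5, -0.0]
opening: 0.002
grip_force: 0.0
```

drive_tool --increments '[{"translation":[0.002,0,0],"roll":0},{"translation":[0.002,0,0],"roll":0},{"translation":[0.002,0,0],"roll":0},{"translation":[0,0,0],"roll":0}]' --jaw 1

```text
clock: 5.23
tool_pos: [632.3, 83.1, 149.5]
tcp_rot: [-180.0, -0.0, 177.8]
contact_force: [1.8, -0.2, -0.3]
opening: 0.008
grip_force: 0.4
```

```bash
python3 - <<'E'
from h import *
o=get_obs();print(o["tool_pos"],o["contact_force"])
s=snapshot("scene");cv2.imwrite("pics/s3.png",cv2.resize(s["img"][120:320,250:500,::-1],None,fx=3,fy=3))
E
```

```text
[632.28291216  83.07875263 149.5299266 ] [ 1.78136726 -0.2447452  -0.27081583]
```

View pics/s3.png

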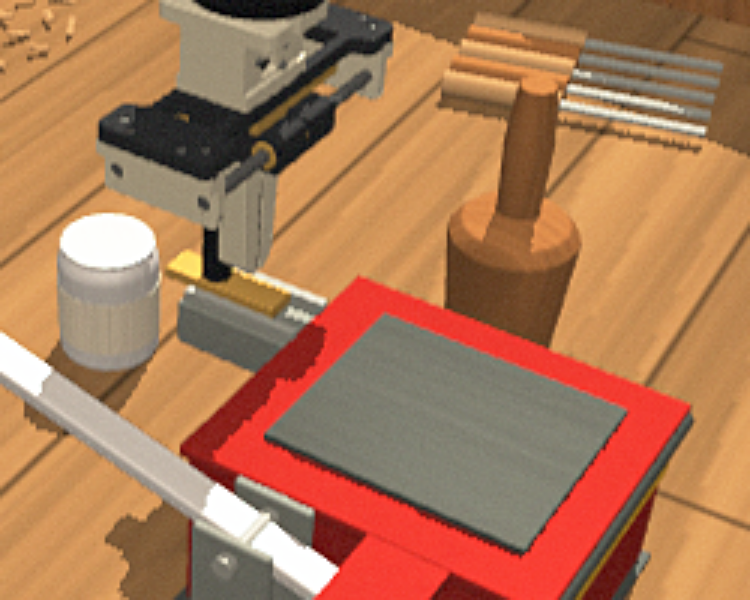

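The crop shows the bolt's end at (285,300), well clear of the lid's front edge. I'll push a little further, watching the force, and measure how far the knob has moved.

drive_tool --increments '[{"translation":[0.001,0,0],"roll":0},{"translation":[0.001,0,0],"roll":0},{"translation":[0.001,0,0],"roll":0},{"translation":[0,0,0],"roll":0}]' --jaw 1

```text
clock: 5.62
tool_pos: [629.5, 83.2, 149.6]
tcp_rot: [-180.0, -0.0, 177.8]
contact_force: [1.0, -0.4, -1.0]
opening: 0.004
grip_force: 0.7
```

```bash
python3 - <<'E'
from m import *
s={'scene':snapshot("scene")};run(s,{'scene':dict(knob=(321,205))})
w=cloud(s['scene']);h=cv2.cvtColor(s['scene']['img'],cv2.COLOR_RGB2HSV)
m=(abs(h[...,0].astype(int)-24)<5)&(h[...,1]>150)
for n,q in(('now',w),('start',cloud(np.load('scene.npz')))):
    hh=h if n=='now' else cv2.cvtColor(np.load('scene.npz')['img'],cv2.COLOR_RGB2HSV)
    m=(abs(hh[...,0].astype(int)-24)<6)&(hh[...,1]>130)&(abs(q[...,2]-128)<5)&(abs(q[...,1]-80)<14)
    p=q[m];print(n,len(p),np.percentile(p,[1,50,99],axis=0).round(1))
E
```

```text
scene knob [319.3 205.3] [316 196   9  17  92] med [612.3  75.6 142.9] lo [604.4  72.7 130.6] hi [618.9  81.2 162.9]
now 119 [[582.6  70.8 123.8]
 [597.9  81.  129.1]
 [656.1  92.2 130.7]]
start 246 [[625.9  67.8 123.7]
 [673.9  77.8 128.9]
 [699.7  89.7 131.5]]
```

The knob has moved about 43 mm, so the bolt is clear. I'll back off, rise and go over the pad.

drive_tool --increments '[{"translation":[-0.008,0,0],"roll":0},{"translation":[-0.007,0,0],"roll":0},{"translation":[0,0,-0.02],"roll":0},{"translation":[0,0,-0.025],"roll":0},{"translation":[0,0,-0.025],"roll":0},{"translation":[0,0,-0.025],"roll":0},{"translation":[0,0,-0.015],"roll":0},{"translation":[0.0166,-0.0208,0],"roll":0},{"translation":[0.0166,-0.0208,0],"roll":0},{"translation":[0.0166,-0.0208,0],"roll":0},{"translation":[0.0166,-0.0208,0],"roll":0},{"translation":[0.0166,-0.0208,0],"roll":0},{"translation":[0.0166,-0.0208,0],"roll":0},{"translation":[0.0166,-0.0208,0],"roll":0},{"translation":[0.0166,-0.0208,0],"roll":0},{"translation":[0,0,0],"roll":0},{"translation":[0,0,0],"roll":0}]' --jaw 1

```text
clock: 7.08
tool_pos: [505.5, -79.6, 260.1]
tcp_rot: [-180.0, 0.0, 177.6]
contact_force: [0.4, 1.2, 0.7]
opening: 0.008
grip_force: 0.0
```

drive_tool --increments '[{"translation":[0,0,0.015],"roll":0},{"translation":[0,0,0.018],"roll":0},{"translation":[0,0,0.014],"roll":0},{"translation":[0,0,0.005],"roll":0},{"translation":[0,0,0.003],"roll":0},{"translation":[0,0,0.003],"roll":0},{"translation":[0,0,0.003],"roll":0},{"translation":[0,0,0.003],"roll":0},{"translation":[0.0005,0,0.003],"roll":0},{"translation":[0.0005,0,0.003],"roll":0},{"translation":[0.0005,0,0.003],"roll":0},{"translation":[0.0005,0,0.003],"roll":0}]' --jaw 1

```text
clock: 8.08
tool_pos: [502.9, -78.1, 184.7]
tcp_rot: [180.0, -0.0, 177.8]
contact_force: [-6.5, 0.6, 14.0]
opening: 0.008
grip_force: 6.4
```

The fingers touched the pad where expected, and it is going down under 14 N. I'll keep pressing along the arc.

drive_tool --increments '[{"translation":[0.0007,0,0.003],"roll":0},{"translation":[0.0006,0,0.003],"roll":0},{"translation":[0.0006,0,0.003],"roll":0},{"translation":[0.0006,0,0.003],"roll":0},{"translation":[0.0005,0,0.003],"roll":0},{"translation":[0.0005,0,0.003],"roll":0},{"translation":[0.0005,0,0.003],"roll":0},{"translation":[0.0004,0,0.003],"roll":0},{"translation":[0.0004,0,0.003],"roll":0},{"translation":[0.0003,0,0.003],"roll":0},{"translation":[0.0003,0,0.003],"roll":0},{"translation":[0.0002,0,0.003],"roll":0},{"translation":[0.0002,0,0.003],"roll":0},{"translation":[0.0001,0,0.003],"roll":0},{"translation":[0,0,0.003],"roll":0},{"translation":[0,0,0.003],"roll":0}]' --jaw 1

```text
clock: 9.42
tool_pos: [496.8, -77.9, 136.5]
tcp_rot: [180.0, -0.1, 177.8]
contact_force: [-6.1, 1.2, 16.2]
opening: 0.006
grip_force: 7.8
```

```bash
python3 - <<'E'
from h import *
o=get_obs();print(o["tool_pos"],o["contact_force"])
s=snapshot("scene");cv2.imwrite("pics/s4.png",s["img"][...,::-1])
E
```

```text
[496.75706069 -77.88807068 136.52785905] [-6.05755991  1.24847787 16.23097376]
```

View pics/s4.png

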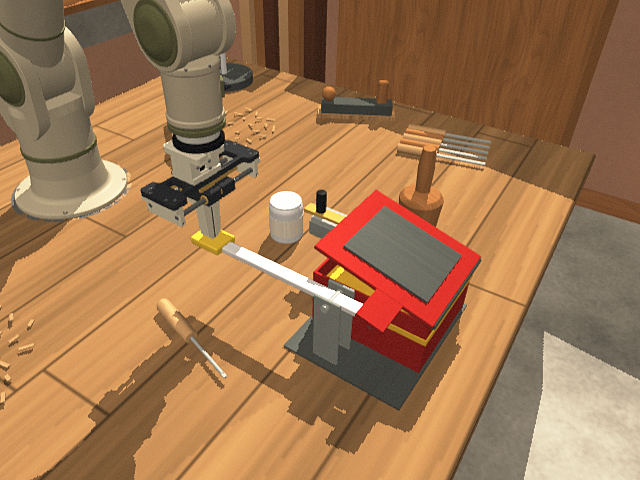

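The lid is rising about halfway, and the fingers sit on the pad at (212,240). Continuing down.

drive_tool --increments '[{"translation":[0,0,0.0035],"roll":0},{"translation":[0,0,0.0035],"roll":0},{"translation":[-0.0001,0,0.0035],"roll":0},{"translation":[-0.0002,0,0.0035],"roll":0},{"translation":[-0.0002,0,0.0035],"roll":0},{"translation":[-0.0003,0,0.0035],"roll":0},{"translation":[-0.0003,0,0.0035],"roll":0},{"translation":[-0.0004,0,0.0035],"roll":0},{"translation":[-0.0005,0,0.0035],"roll":0},{"translation":[-0.0006,0,0.0035],"roll":0},{"translation":[-0.0006,0,0.0035],"roll":0},{"translation":[-0.0007,0,0.0035],"roll":0},{"translation":[-0.0008,0,0.0035],"roll":0},{"translation":[-0.0009,0,0.0035],"roll":0},{"translation":[-0.001,0,0.0035],"roll":0},{"translation":[-0.001,0,0.0035],"roll":0},{"translation":[-0.001,0,0.0035],"roll":0},{"translation":[-0.001,0,0.003],"roll":0}]' --jaw 1

```text
clock: 10.97
tool_pos: [503.7, -78.2, 73.2]
tcp_rot: [180.0, -0.4, 177.8]
contact_force: [-9.8, 2.4, 10.3]
opening: 0.007
grip_force: 6.4
```

Tips are at z 65. I'll press gently down to the stop.

drive_tool --increments '[{"translation":[0,0,0.002],"roll":0},{"translation":[0,0,0.002],"roll":0},{"translation":[0,0,0.002],"roll":0},{"translation":[0,0,0.002],"roll":0},{"translation":[0,0,0.001],"roll":0},{"translation":[0,0,0.001],"roll":0},{"translation":[0,0,0],"roll":0},{"translation":[0,0,0],"roll":0},{"translation":[0,0,0],"roll":0}]' --jaw 1

```text
clock: 11.72
tool_pos: [505.9, -78.3, 63.7]
tcp_rot: [180.0, -0.1, 177.8]
contact_force: [-5.4, 0.6, 8.6]
opening: 0.005
grip_force: 5.2
```

drive_tool --increments '[{"translation":[0,0,0.001],"roll":0},{"translation":[0,0,0.001],"roll":0},{"translation":[0,0,0.001],"roll":0},{"translation":[0,0,0.001],"roll":0},{"translation":[0,0,0],"roll":0},{"translation":[0,0,0],"roll":0},{"translation":[0,0,0],"roll":0}]' --jaw 1

```text
clock: 12.3
tool_pos: [506.7, -78.3, 60.5]
tcp_rot: [180.0, -0.0, 177.8]
contact_force: [-6.5, 1.4, 20.6]
opening: 0.006
grip_force: 10.8
```

```bash
python3 - <<'E'
from h import *
o=get_obs();print(o["tool_pos"],o["contact_force"])
s=snapshot("scene");cv2.imwrite("pics/s5.png",s["img"][...,::-1])
w=cloud(s);p=w[225:265,390:430].reshape(-1,3);p=p[np.isfinite(p[:,0])]
n=np.linalg.svd(p-p.mean(0),full_matrices=False)[2][2];print('lid tilt',np.arccos(abs(n[2])))
E
```

```text
[506.68366355 -78.28126565  60.53004569] [-6.52898859  1.38865777 20.5964039 ]
lid tilt 0.53306461580572
```

View pics/s5.png

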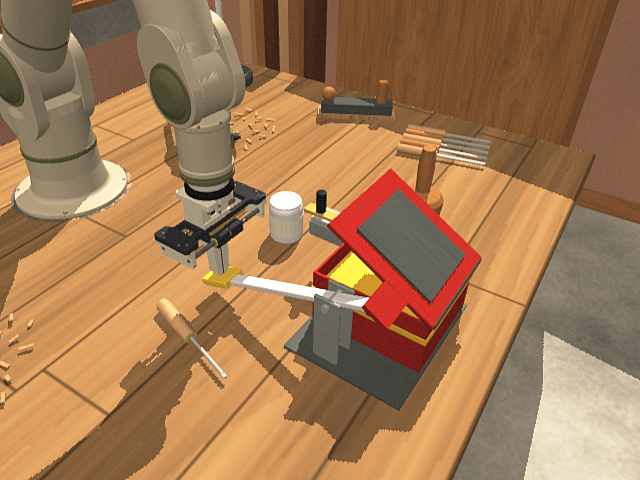

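The lid stands open and the fingers hold the pad down at (222,278). The force has jumped to 20 N, which means the lever is on its stop, and the lid tilt measures about 0.53 rad.

```bash
python3 -c "
from bench import *
print(hand_in())"
```

```text
the job is handed in; nothing more can be done
None
```

The job is handed in, with no verdict returned: the bolt was drawn about 43 mm off the lid, the lever was pressed to its stop and held at about 20 N, and the lid stood open at about 0.53 rad with the tin, mallet and gouge untouched.

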